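Run the swing tray of fresh bowls to the drying plate and steady it

ROBOT

A 7-joint arm with a two-finger parallel gripper is mounted at the origin on the work surface. World frame = base frame: x ahead of the robot, y to its left, z up, the work surface at z = 0. Lengths are in m, angles in rad, forces in N, time in s.
With the tool pointing down it reaches from about 0.425 to 0.825 m from the base axis. Payload 3.6 kg.
Tool frame: the origin (TCP) lies where the fingers leave the gripper's body, on its centre line; the fingertips stand 73 mm ahead of it and the grasp point (between the pads) lies 54 mm ahead of it; z points along the fingers, y is the line along which they close (so a half turn about z gives the same grasp; the last joint's range is limited). The gripper opens to 85 mm and grips with 20 to 120 N. Pads are 22 mm wide; open, the fingers measure 114 mm over their backs; the gripper's body (76 mm by 85 mm) begins 54 mm behind the grasp point. The pads swing forward as they close: fully open they stand 13 mm farther back than shut.
Start: joints at [-1.218, 0.615, -0.013, 1.423, 0.008, 1.103, -0.04], TCP at [0.24, 0.604, 0.304] pointing down, gripper open.
Joint ranges: [-3.12, 3.12], [-0.3, 2.06], [-1.34, 1.32], [0.26, 2.42], [-1.36, 4.5], [0.01, 1.98], [-2.84, 2.84]. Speed limits (rad/s): [2.79, 2.79, 3.14, 3.14, 3.14, 3.14, 3.14].

INTERFACE

Orientations are given as a unit quaternion [x, y, z, w].
In Python, from station import arm, snapshot, camera_info, ticket gives the robot as it stands. Calls block until the motion is done:
- arm.movep(position, orientation): joint-space move of the TCP to a pose.
- arm.line_to(position, velocity=0.15, ori=None): straight line of the TCP; ori=None keeps the orientation; velocity is the mean speed in m/s.
- arm.move_j(angles): joint-space move.
- arm.move_gripper(opening, effort=None): opening from 0.0 (shut) to 1.0 (fully open); effort is the grip in N (None keeps the last); returns when the fingers have stopped.
- arm.pause(seconds).
- arm.ik(position, orientation): joint angles nearest the present ones, or None.
- snapshot(name): name is "side" or "top" or "wrist"; returns the picture (384x512x3 uint8, blue, green, red); there is no depth.
- camera_info(name): a dict with "fx", "fy", "cx", "cy" (pixels), "dist_coeffs" ([k1, k2, p1, p2, k3] as OpenCV has them; the pictures are not rectified), "R" (3x3) and "t" (3): a world point X has camera coordinates R X + t; the wrist camera has in their place "T_tool_cam" (4x4, takes a point from camera to tool coordinates, whose origin is the TCP and whose axes are the flange's). Camera axes: x right, y down, z forward; pixel columns grow to the right and rows downward; lengths in m; the calibration is good to about 2 mm. A picture is of the moment at which its call begins: read the wrist's pose just before it. camera_info takes no time and is no camera call.
A pose or a line that the arm cannot do raises arm.MotionError and nothing moves.
- ticket.finish_job(): hands the job in; it is judged then, once.
Readings, each from a call of its own:
- arm.read_time(): time.
- arm.read_joint_positions(): joint angles.
- arm.read_dq(): joint speeds.
- arm.read_effort(): joint torques, N m.
- arm.read_tool_pos(): TCP position.
- arm.read_eef_rot(): TCP orientation.
- arm.read_ft_force(): force on the tool from outside, world axes, zero at the start.
- arm.read_wrist_torque(): the same for the moment, N m.
- arm.read_opening(): opening from 0.0 (shut) to 1.0 (fully open).
- arm.read_finger_force(): force on a finger pad.
Only numpy, scipy, OpenCV 4.12 (cv2) and the standard library are available. Lean on these libraries where they do the work, as an engineer would, in place of code of your own. Each camera call takes 0.05 s, during which the arm holds its last target. There are 200 camera calls.

TASK

Take the red handle of the overhead carriage, draw the carriage out of its loading dock and run the hanging tray with its three freshly thrown bowls along the rail to the drying plate. The tray lurches as it leaves the dock and would go on swinging for minutes: calm it by moving the handle alone (never touch the tray or the soft bowls, do not let the tray swing up against the rail or a bowl slide about or fall), keep it hanging still over the middle of the plate for a good five seconds, then let go of the handle, leaving the tray still there and everything else on the bench alone.

Things in the scene. Friction and masses are not known exactly. Their poses are not given: they have to be found in the camera images.
- handle (a point): Centre of the red push handle on top of the yellow carriage: an upright block 26 mm wide along the rail, 36 mm across it, 329 mm above the bench; its top is 18 mm above this point, the carriage's wheels begin 29 mm below it. Grip it from above with the fingers closing along the rail. Axes: y along the rail from the dock towards the drying plate, z up.
- rig: The track: a steel bar 10 mm thick, 1.2 m long, top 285 mm above the bench, between two 290 mm posts. Origin on the bench under the middle of the bar; y along the rail towards the drying plate. The carriage (0.35 kg) runs along it at constant height, with about 0.8 N of rolling friction, and stays where it is left; the loaded tray weighs about 1.2 kg.
- trolley (a joint): Travel of the carriage along the rail in m: 0 in the dock, growing towards the drying plate, buffers at -0.02 and 0.46.
- tray (a joint): Swing angle of the tray (rad) about the axle, which lies across the rail 94 mm below handle: 0 plumb, positive when swung towards the plate side. Nearly frictionless: angle'' = -22.5 * angle - 2.3 * carriage acceleration (rad, m/s2, + towards the plate; nominal, period about 1.32 s, 10 % either way). It may hang up to 0.02 off when at rest. The board's ends strike the rail at 0.42.
- tray_mid (a point): Middle of the top of the tray board, 100 mm below the axle; y along the board and rail, z up when level. Plywood board 500 mm along the rail, 160 mm wide, 10 mm thick, 12 mm lips along its sides, steel bars across its ends, hung from the axle by two V-shaped rods.
- keel_tip (a point): Lower end of the steel keel peg (16 mm diameter) under the tray, 180 mm below the axle. At the start it stands 8 mm deep in the pocket of the dock, a blue and grey post. When the carriage is pulled away, the pocket's lip holds the peg back and the tray tilts until, at about -0.3 rad and 0.07 to 0.08 m of carriage travel, the peg slips over the lip and the tray swings free.
- dryer_mid (a point): Middle of the top of the drying plate: a flat white box 300 mm across the rail, 260 mm along it and 18 mm high, fixed under the rail, with black louvres and an orange stripe across its middle. Same axes as the rail. The tray hangs centred when tray_mid is straight above this point (carriage travel 0.26 to 0.40 m).
- bowl_a: Terracotta bowl, 90 mm across and 42 mm high, 0.12 kg, standing loose on the tray 115 mm from its middle at the dock side; origin at its underside.
- bowl_b: The same, at the middle of the tray.
- bowl_c: The same, 115 mm from the middle at the drying plate's side.
- basin: Green plastic basin, 160 mm across and 65 mm high, standing on the bench beyond the rail; origin at its underside. Leave alone.
- jar: Terracotta jar, 76 mm across and 105 mm high, on the bench beyond the rail; origin at its underside. Leave alone.
- modeller: Wooden modelling tool, 200 mm long, lying on the bench at the robot's side of the rail; origin under the middle of it. Leave alone.
Things that resemble listed ones, but are neither listed nor needed, are in the scene too. Leave any blue, white or yellow look-alike of the bowl_c alone.

How it is judged:
On the way, in this order (a step that is already met when the one before it is completed fails the run):
1. the carriage has been drawn clear of the dock (value of joint trolley above 0.12 m), for 0.1 s.
2. the tray hangs still over the middle of the drying plate for 5 s (horizontal distance between tray_mid and dryer_mid below 0.025 m and value of joint tray between -0.08 and 0.08 rad), for 5 s.
At the end, for the whole second after the job is handed in: The handle is released and the carriage stands; the middle of the tray is within 25 mm, seen from above, of the middle of the drying plate, its swing stays within 0.08 rad of plumb, and the three bowls stand on it. Before that the tray has hung like this for 5 s without a break (all of step 2 and velocity of joint trolley between -0.03 and 0.03 m/s and z of each of bowl_a, bowl_b, bowl_c in the frame of tray_mid above -0.01 m); the robot touches nothing.
It fails at once if the tray swings up against the rail (value of joint tray above 0.42 rad or value of joint tray below -0.42 rad).
It fails at once if the robot touches the tray or a bowl (contact force between any of the fingers, the arm and tray above 0.5 N or contact force between any of the fingers, the arm and bowl_a above 0.5 N or contact force between any of the fingers, the arm and bowl_b above 0.5 N or contact force between any of the fingers, the arm and bowl_c above 0.5 N).
It fails at once if a bowl slides some 40 mm on the tray, falls off or topples (distance between any of bowl_a, bowl_c and tray_mid above 0.155 m or distance between any of bowl_a, bowl_c and tray_mid below 0.075 m or distance between bowl_b and tray_mid above 0.04 m or angle between the z axis of any of bowl_a, bowl_b, bowl_c and the z axis of tray_mid, either way round above 0.4 rad).
It fails at once if the basin, the jar or the modelling tool is moved (distance of any of basin, jar, modeller from where it was at the start of the episode above 0.03 m).
It also fails if it takes over 58 s, if anything falls off the work surface, if the arm or the gripper's body presses on something with over 40 N, if the wrist force passes 120 N, or if a joint passes its speed limit or range.

## Working session

There is one attempt and no reset: what is moved stays moved. The work goes in short steps, each a Python script; the robot and the scene stay as the last script left them, time stands still between calls to the robot, and variables do not carry over. Pictures are saved under pics/ and viewed, at most 10 in all, crops included, and the job is handed in when it is done.

```bash
ls; mkdir -p pics; python3 - <<'E'
from station import *
import cv2,numpy as np
a=snapshot("side");b=snapshot("top");w=snapshot("wrist")
cv2.imwrite("pics/side0.png",a);cv2.imwrite("pics/top0.png",b);cv2.imwrite("pics/w0.png",w)
for n in("side","top","wrist"):print(n,camera_info(n))
print(arm.read_time(),arm.read_tool_pos(),arm.read_eef_rot())
E
```

```text
pics
side {'fx': 472.38659160041726, 'fy': 472.38659160041726, 'cx': 254.36145239291568, 'cy': 200.6725443254696, 'dist_coeffs': array([0.00106325, 0.        , 0.        , 0.        , 0.        ]), 'R': array([[ 0.98978909, -0.14227499,  0.0086826 ],
       [-0.09953721, -0.7334999 , -0.67236168],
       [ 0.10202894,  0.66463202, -0.74017186]]), 't': array([-0.5536507 ,  0.14327055,  1.28717693])}
top {'fx': 366.0037188671633, 'fy': 366.0037188671633, 'cx': 250.68338918193146, 'cy': 191.04949243728583, 'dist_coeffs': array([-0.03421038,  0.        ,  0.        ,  0.        ,  0.        ]), 'R': array([[-0.02397759, -0.99935052, -0.02690003],
       [-0.98569336,  0.02812321, -0.16618569],
       [ 0.16683427,  0.02253044, -0.9857275 ]]), 't': array([-0.01045836,  0.55687145,  1.12487463])}
wrist {'fx': 290.946642282024, 'fy': 290.946642282024, 'cx': 257.7400250246151, 'cy': 188.0159685549527, 'dist_coeffs': array([-0.00652781,  0.        ,  0.        ,  0.        ,  0.        ]), 'T_tool_cam': array([[-6.02447850e-04, -9.66492930e-01, -2.56692529e-01,
         6.50132814e-02],
       [ 9.99999366e-01, -3.37984750e-04, -1.07438888e-03,
         2.51168529e-04],
       [ 9.51631092e-04, -2.56693013e-01,  9.66492520e-01,
        -7.05120341e-02],
       [ 0.00000000e+00,  0.00000000e+00,  0.00000000e+00,
         1.00000000e+00]])}
0.15 [0.24019795 0.60352231 0.30299949] [ 1.88248827e-01  9.82120880e-01 -9.62789949e-04 -1.71105118e-04]
```

View pics/side0.png

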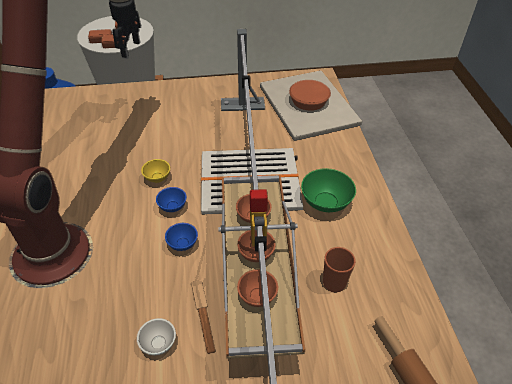

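View pics/top0.png

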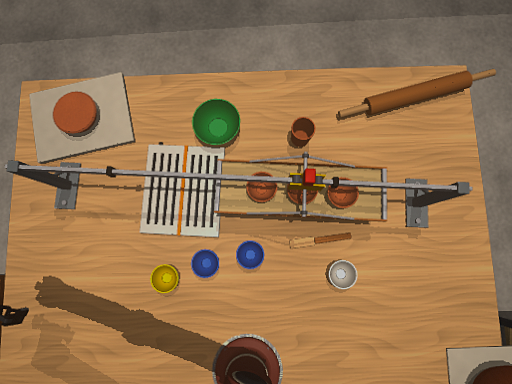

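The side view shows the red handle at (258,201) and the plate with its orange stripe at about (203–298,179). The top view shows the handle at (310,176) and the stripe running from (186,148) to (180,235). What could be taken for the red handle: the orange-red block on the stool at side (100,37), the terracotta disc at side (310,93) and the bowls on the tray. Only (258,201) sits on the yellow carriage.

```bash
cat > h.py <<'E'
import cv2,numpy as np
from station import *
from scipy.spatial.transform import Rotation as Rn
def pose(n):
    c=camera_info(n)
    if n=="wrist":
        T=np.eye(4);T[:3,:3]=Rn.from_quat(arm.read_eef_rot()).as_matrix();T[:3,3]=arm.read_tool_pos()
        W=T@c["T_tool_cam"];return c,W[:3,:3],W[:3,3]
    return c,c["R"].T,-c["R"].T@c["t"]
def ray(p,uv):
    c,R,o=p;K=np.array([[c["fx"],0,c["cx"]],[0,c["fy"],c["cy"]],[0,0,1]])
    u=cv2.undistortPoints(np.array([[uv]],float),K,np.array(c["dist_coeffs"]))[0,0]
    d=R@[u[0],u[1],1];return o,d/np.linalg.norm(d)
def plane(p,uv,z):
    o,d=ray(p,uv);return o+d*(z-o[2])/d[2]
def tri(rs):
    A=0;b=0
    for o,d in rs:
        P=np.eye(3)-np.outer(d,d);A=A+P;b=b+P@o
    X=np.linalg.solve(A,b);return X,[np.linalg.norm((np.eye(3)-np.outer(d,d))@(X-o)) for o,d in rs]
def proj(p,X):
    c,R,o=p;K=np.array([[c["fx"],0,c["cx"]],[0,c["fy"],c["cy"]],[0,0,1]])
    return cv2.projectPoints(np.array([X],float),cv2.Rodrigues(R.T)[0],-R.T@o,K,np.array(c["dist_coeffs"]))[0][0,0]
def blobs(m,amin=20):
    n,l,s,c=cv2.connectedComponentsWithStats(m.astype(np.uint8));return [(i,s[i],c[i],l==i) for i in range(1,n) if s[i,4]>=amin]
def red(im):
    b,g,r=[im[...,i].astype(int) for i in range(3)];return (r>110)&(g<0.25*r)&(b<0.3*r)
def orange(im):
    h=cv2.cvtColor(im,cv2.COLOR_BGR2HSV).astype(int);return (h[...,0]>8)&(h[...,0]<20)&(h[...,1]>200)&(h[...,2]>150)
E
python3 - <<'E'
from h import *
a=cv2.imread("pics/side0.png");b=cv2.imread("pics/top0.png")
for n,im in(("side",a),("top",b)):
    print(n,"red",[(s.tolist(),c.round(1).tolist()) for _,s,c,_ in blobs(red(im),10)])
    for _,s,c,l in blobs(orange(im),8): 
        print(n,"or",s,c.round(1),cv2.minAreaRect(np.argwhere(l)[:,::-1].astype(np.float32)))
# plate white in top view
h=cv2.cvtColor(b,cv2.COLOR_BGR2HSV)
m=(h[...,1]<30)&(h[...,2]>170);m=cv2.morphologyEx(m.astype(np.uint8),cv2.MORPH_CLOSE,np.ones((9,9)))
for _,s,c,l in blobs(m,800): 
    r=cv2.minAreaRect(np.argwhere(l)[:,::-1].astype(np.float32));print(s,r)
    print([plane(pose("top"),q,.018).round(4) for q in cv2.boxPoints(r)])
cv2.imwrite("pics/crop.png",np.hstack([cv2.resize(a[150:250,190:310],(396,330),interpolation=0),cv2.resize(b[130:250,130:270],(396,330),interpolation=0)]))
E
```

```text
side red [([250, 190, 17, 9, 109], [258.1, 193.4])]
side or [281 175  17   2  26] [287.6 175.3] ((289.0, 175.5), (1.0, 16.0), 90.0)
side or [202 178  20   2  31] [210.2 178.4] ((211.5, 178.5), (1.0, 19.0), 90.0)
top red [([305, 169, 11, 14, 137], [309.6, 175.4])]
top or [183 146   5  26  68] [184.8 158.9] ((184.79312133789062, 158.48275756835938), (2.4913644790649414, 25.24582862854004), 4.763641834259033)
top or [181 178   4  10  24] [182.7 182.5] ((182.70733642578125, 182.63414001464844), (2.4294939041137695, 9.055386543273926), 6.34019136428833)
top or [177 190   7  46 116] [180.2 212.7] ((180.21888732910156, 212.51931762695312), (2.6368143558502197, 45.00163269042969), 5.04245138168335)
[151 154  73  83 817] ((187.11279296875, 193.014892578125), (66.11338806152344, 83.24127197265625), 4.343239784240723)
[array([0.4354, 0.303 , 0.018 ]), array([0.7142, 0.2875, 0.018 ]), array([0.6894, 0.0644, 0.018 ]), array([0.4142, 0.088 , 0.018 ])]
```

View pics/crop.png

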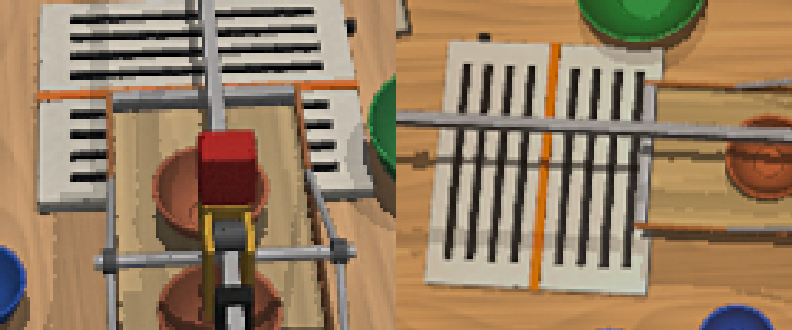

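The crop shows the single red handle on the yellow carriage and the stripe across the plate. Its ends are at side (201.5,178.5) and (298,175), and at top about (186,145.5) and (178.5,236).

```bash
python3 - <<'E'
from h import *
a=cv2.imread("pics/side0.png");b=cv2.imread("pics/top0.png")
S,T=pose("side"),pose("top")
H,e=tri([ray(S,(258.1,193.4)),ray(T,(309.6,175.4))]);print("handle top",H,e)
def ends(im,nm):
    pts=np.argwhere(orange(im))[:,::-1].astype(float)
    lo,hi=((175,140),(192,240)) if nm=="top" else ((198,170),(302,182))
    pts=pts[((pts>=lo)&(pts<=hi)).all(1)]
    vx,vy,x,y=cv2.fitLine(pts.astype(np.float32),cv2.DIST_HUBER,0,.01,.01).ravel()
    t=(pts-[x,y])@[vx,vy];return [np.array([x+vx*k,y+vy*k]) for k in(t.min()-.5,t.max()+.5)]
es=ends(a,"side");et=ends(b,"top");print(es,et)
# order by world x
es=sorted(es,key=lambda q:plane(S,q,.018)[0]);et=sorted(et,key=lambda q:plane(T,q,.018)[0])
for s,t in zip(es,et): print(tri([ray(S,s),ray(T,t)]),plane(S,s,.018),plane(T,t,.018))
P=[plane(T,t,.018) for t in et];d=P[1]-P[0];print("len",np.linalg.norm(d),"mid",(P[0]+P[1])/2,"rail dir deg",np.degrees(np.arctan2(d[0],-d[1])))
print("cam",T[2],S[2])
# rail: gray pixels along the bar in top view: fit top edge line through bright bar
g=cv2.cvtColor(b,cv2.COLOR_BGR2HSV)
pts=[]
for c in list(range(30,100))+list(range(120,140))+list(range(230,285))+list(range(345,385))+list(range(390,440)):
    r0=167+(c-12)*21/453;rows=np.arange(int(r0)-8,int(r0)+12)
    m=(g[rows,c,1]<45)&(g[rows,c,2]>110)
    if 3<=m.sum()<=8: pts.append((c,rows[m].mean()))
pts=np.array(pts,np.float32);vx,vy,x,y=cv2.fitLine(pts,cv2.DIST_HUBER,0,.01,.01).ravel();print(len(pts),vx,vy,x,y)
A=plane(T,(x+vx*(100-x)/vx,y+vy*(100-x)/vx),.285);B=plane(T,(400,y+vy*(400-x)/vx),.285);u=(A-B)/np.linalg.norm(A-B);print("rail",A,B,"dir deg",np.degrees(np.arctan2(u[1],u[0])))
E
```

```text
handle top [ 0.53948334 -0.17319417  0.34452995] [np.float64(0.00027325981236311176), np.float64(0.00027325981236334487)]
[array([201.48588694, 178.65604503]), array([297.49352334, 174.82761479])] [array([178.23868396, 235.43681447]), array([185.92616548, 145.40648614])]
(array([0.42359223, 0.21364617, 0.01805536]), [np.float64(0.0013313130456532774), np.float64(0.0013313130456532624)]) [0.42491605 0.21389044 0.018     ] [0.42226576 0.21354086 0.018     ]
(array([0.72278214, 0.18996054, 0.01891585]), [np.float64(0.00039885024203271745), np.float64(0.00039885024203266113)]) [0.72262604 0.19073297 0.018     ] [0.72347971 0.19018401 0.018     ]
len 0.3021181675296745 mid [0.57287274 0.20186243 0.018     ] rail dir deg 85.56601997364476
cam [ 0.3609861  -0.0514565   1.20108259] [ 0.43092887 -0.82918072  1.05386889]
231 0.9988449 0.048049882 160.9 173.15
rail [0.58234659 0.36129817 0.285     ] [ 0.52167113 -0.40912602  0.285     ] dir deg 85.49691318063809
```

Measured: the handle's top is at z = 0.345 (expected 0.347). The stripe's ends are at z = 0.018 and 0.019, and its length is 0.302 (expected 0.300). The rail points along 85.5°. The travel to the plate comes to about 0.377, inside the 0.26–0.40 given. I'll move above the handle and refine with the wrist camera.

```bash
cat >> h.py <<'E'
RA=np.radians(85.53);U=np.array([np.cos(RA),np.sin(RA),0]);N=np.array([np.sin(RA),-np.cos(RA),0])
Q=[np.cos(np.radians(87.765)),np.sin(np.radians(87.765)),0,0]
HT=np.array([.5395,-.1732,.347]);DM=np.array([.573,.202,.018])
E
python3 - <<'E'
from h import *
p=np.array(arm.read_tool_pos());arm.line_to([p[0],p[1],.46],velocity=.15)
arm.movep([HT[0],HT[1],.46],Q)
print(arm.read_time(),arm.read_tool_pos(),arm.read_eef_rot(),Q)
W=pose("wrist");w=snapshot("wrist");cv2.imwrite("pics/w1.png",w)
for _,s,c,l in blobs(red(w),30): print(s,c,plane(W,c,.347))
T=pose("top");b=snapshot("top");cv2.imwrite("pics/top1.png",b)
E
```

```text
4.2667 [ 0.53999811 -0.17219177  0.4598219 ] [ 3.80260879e-02  9.99276715e-01  2.46310787e-04 -5.12764647e-05] [np.float64(0.03899821686668533), np.float64(0.9992392801932973), 0, 0]
```

View pics/w1.png

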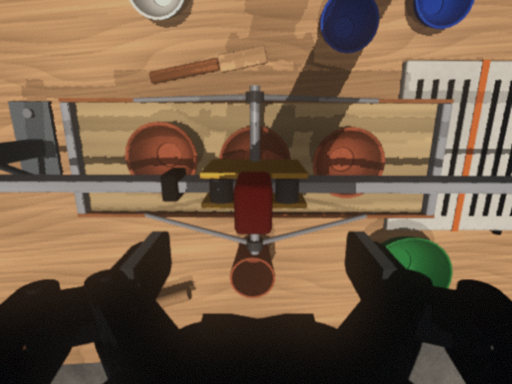

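The wrist view shows the handle (shaded dark red) at cols 235–272, rows 172–234. The tray's end bars are at cols about 70 and 440, and the bowls at (160,155) and (350,160). The tray is still docked. I'll refine the handle and grip.

```bash
cat >> h.py <<'E'
def red2(im):
    b,g,r=[im[...,i].astype(int) for i in range(3)];return (r>50)&(g<0.3*r)&(b<0.35*r)
E
python3 - <<'E'
from h import *
w=cv2.imread("pics/w1.png");W=pose("wrist")
bl=max([x for x in blobs(red2(w),100)],key=lambda x:x[1][4]);s=bl[1];print(s,bl[2])
c=s[0]+s[2]/2-.5;bot=s[1]+s[3]-.5
L,R=plane(W,(s[0]-.5,bot-4),.347),plane(W,(s[0]+s[2]-.5,bot-4),.347)
F=plane(W,(c,bot),.347);G=(L+R)/2
print("along width",np.linalg.norm(R-L),"mid",G,"far edge",F)
h=F-.018*N;print("handle wrist",h," along-rail diff to two-view",(h-HT)@U,"across",(h-HT)@N)
H=HT+U*((G-HT)@U)+N*((h-HT)@N)/2;print("use",H)
np.save("H.npy",H)
if abs((H-HT)@U)<.008 and abs((H-HT)@N)<.012:
    z=.383
    arm.line_to([H[0],H[1],z],velocity=.08,ori=Q)
    print(arm.read_tool_pos(),arm.read_ft_force())
    arm.move_gripper(0.0,effort=60)
    print(arm.read_time(),arm.read_opening(),arm.read_finger_force(),arm.read_ft_force(),arm.read_tool_pos())
    w=snapshot("wrist");cv2.imwrite("pics/w2.png",w)
E
```

```text
[237 185  35  28 371] [255.96765499 196.42857143]
along width 0.02326086530997061 mid [ 0.5374848  -0.17460077  0.347     ] far edge [ 0.54028866 -0.1748262   0.347     ]
handle wrist [ 0.52234341 -0.17342333  0.347     ]  along-rail diff to two-view -0.001559784681718763 across -0.01708700057290886
use [ 0.53086141 -0.17408298  0.347     ]
[ 0.53114261 -0.17426409  0.38357369] [-0.59935463 -0.02276563  0.17251338]
6.0583 0.2983354383003158 59.95896399021149 [-1.52793583  0.80431106  1.24907039] [ 0.53088254 -0.17425171  0.38333042]
```

View pics/w2.png

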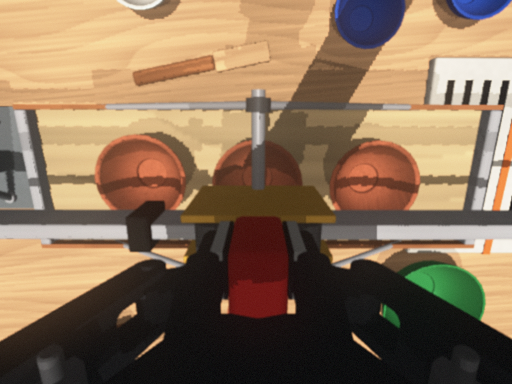

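The jaws stopped at 0.298 × 85 = 25 mm, so they hold the 26 mm block with the pads flush. The bowls are at (140,175) and (375,177). Next I'll measure the swing from the bowls in the wrist view (the camera rides with the carriage), then draw out slowly.

```bash
cat >> h.py <<'E'
G0=np.array([.53088,-.17425,.3833])   # TCP at travel 0
def theta(w,W,dbg=False):
    h=cv2.cvtColor(w,cv2.COLOR_BGR2HSV).astype(int);m=((h[...,0]<11)|(h[...,0]>176))&(h[...,1]>120)&(h[...,2]>50)
    m[:118]=0;m[209:]=0;m[:,215:300]=0
    m=cv2.morphologyEx(m.astype(np.uint8),cv2.MORPH_OPEN,np.ones((5,5)))
    out=[]
    axle=np.array([arm.read_tool_pos()@U,.235])
    for sg,lo,hi in((-1,0,215),(1,300,512)):
        mm=m.copy();mm[:,:lo]=0;mm[:,hi:]=0
        bl=blobs(mm,600)
        if not bl: out.append(np.nan);continue
        s=max(bl,key=lambda x:x[1][4])[1]
        if s[0]<=0 or s[0]+s[2]>=512 or s[2]<45: out.append(np.nan);continue
        o,d=ray(W,(s[0]+s[2]/2-.5,175));o2=np.array([o@U,o[2]])-axle;d2=np.array([d@U,d[2]]);d2/=np.linalg.norm(d2)
        r=np.hypot(.115,.058);b=o2@d2;q=b*b-o2@o2+r*r
        if q<0: out.append(np.nan);continue
        c=[o2+d2*(-b+k*np.sqrt(q)) for k in(-1,1)]
        a=[np.arctan2(p[1],p[0]*sg)*sg-sg*np.arctan2(-.058,.115) for p in c]
        out.append(min(a,key=abs))
        if dbg: print(s)
    return out
def sample(n,dt=.03,tag=None):
    D=[]
    for i in range(n):
        t=arm.read_time();W=pose("wrist");w=snapshot("wrist");D.append([t]+theta(w,W)+[arm.read_tool_pos()@U-G0@U])
        if tag: cv2.imwrite(f"pics/{tag}_{i}.png",w)
        arm.pause(dt)
    return np.array(D)
from scipy.optimize import least_squares
def fit(D,w=None):
    th=np.nanmean(D[:,1:3]-np.nanmedian(D[:,1:3],0)*0,axis=1);t=D[:,0]
    f=lambda p:p[0]*np.cos(p[3]*(t-t[0]))+p[1]*np.sin(p[3]*(t-t[0]))+p[2]-th
    lo,hi=(4.2,5.3) if w is None else (w-1e-4,w+1e-4)
    r=least_squares(f,[th[0],0,0,4.74 if w is None else w],bounds=([-1,-1,-1,lo],[1,1,1,hi]),loss="soft_l1",f_scale=.02)
    return r.x,np.std(r.fun)
E
python3 - <<'E'
from h import *
w=cv2.imread("pics/w2.png");print(theta(w,pose("wrist"),True))
print("travel needed",(DM-G0)@U)
E
```

```text
[  95  135   91   74 5414]
[ 330  140   90   69 5104]
[np.float64(0.0024327560689458294), np.float64(-0.012980593470729329)]
travel needed 0.3783882628233112
```

Both bowls give about 0 rad in the dock, as they should. Drawing out.

```bash
python3 - <<'E'
from h import *
arm.line_to(G0+U*.15,velocity=.05,ori=Q)
print(arm.read_time(),arm.read_ft_force())
D=sample(22,.02,"sw");np.save("D1.npy",D);print(D.round(3));print(fit(D),arm.read_opening(),arm.read_ft_force())
E
```

```text
9.2583 [ 1.32661594 -0.17161323  3.48568032]
[[ 9.2580e+00 -5.0000e-03 -2.0000e-02  1.5000e-01]
 [ 9.3250e+00  9.7000e-02  7.2000e-02  1.5000e-01]
 [ 9.3920e+00  1.8400e-01  1.6000e-01  1.5000e-01]
 [ 9.4580e+00  2.4900e-01  2.3100e-01  1.5000e-01]
 [ 9.5250e+00  2.9400e-01  2.7300e-01  1.5000e-01]
 [ 9.5920e+00  3.1300e-01  2.9200e-01  1.5000e-01]
 [ 9.6580e+00  3.0400e-01  2.7800e-01  1.5000e-01]
 [ 9.7250e+00  2.5800e-01  2.4000e-01  1.5000e-01]
 [ 9.7920e+00  1.8800e-01  1.7000e-01  1.5000e-01]
 [ 9.8580e+00  1.0100e-01  8.6000e-02  1.5000e-01]
 [ 9.9250e+00  9.0000e-03 -1.1000e-02  1.5000e-01]
 [ 9.9920e+00 -8.8000e-02 -1.0300e-01  1.5000e-01]
 [ 1.0058e+01 -1.7600e-01 -1.9000e-01  1.5000e-01]
 [ 1.0125e+01 -2.4300e-01 -2.6100e-01  1.5000e-01]
 [ 1.0192e+01 -2.8100e-01 -2.9800e-01  1.5000e-01]
 [ 1.0258e+01 -3.0100e-01 -3.1700e-01  1.5000e-01]
 [ 1.0325e+01 -2.8200e-01 -2.9900e-01  1.5000e-01]
 [ 1.0392e+01 -2.3900e-01 -2.5200e-01  1.5000e-01]
 [ 1.0458e+01 -1.6900e-01 -1.8300e-01  1.5000e-01]
 [ 1.0525e+01 -8.1000e-02 -9.6000e-02  1.5000e-01]
 [ 1.0592e+01  1.7000e-02 -3.0000e-03  1.5000e-01]
 [ 1.0658e+01  1.0800e-01  8.9000e-02  1.5000e-01]]
(array([-9.91567994e-03,  3.04943435e-01, -2.03602139e-03,  4.75629870e+00]), np.float64(0.0014426819795484585)) 0.29992273442611406 [ 3.45071679 -0.46767176  3.05395727]
```

Clean swing of 0.305 rad, ω = 4.756 rad/s. One forward move centred on a positive peak cancels it, because the residual of a symmetric move is −k·D·g·cos ω(t−tm).

```bash
cat >> h.py <<'E'
from scipy.optimize import brentq
from scipy.integrate import quad
def gfac(T,w): # min-jerk velocity profile, unit distance
    return quad(lambda x:30*x*x*(1-x)**2*np.cos(w*T*(x-.5)),0,1)[0]
def calm(x,t0,s1,T=None,lag=0.,tmin=.05):
    A=np.hypot(x[0],x[1]);ph=np.arctan2(x[1],x[0]);w=x[3];k=w*w/9.81
    p=np.array(arm.read_tool_pos());D=s1-(p-G0)@U
    if T is None: T=brentq(lambda T:gfac(T,w)-min(A/(k*abs(D)),gfac(.3,w)),.3,1.6)
    tm=t0+(ph+(0 if D>0 else np.pi))/w;now=arm.read_time()
    while tm-T/2-lag<now+tmin: tm+=2*np.pi/w
    arm.pause(tm-T/2-lag-now);ts=arm.read_time()
    arm.line_to(G0+U*s1,velocity=abs(D)/T,ori=Q)
    print("A",A,"D",D,"T",T,"start",ts,"want",tm-T/2-lag,"end",arm.read_time(),"dur",arm.read_time()-ts,"pos",(arm.read_tool_pos()-G0)@U)
E
python3 - <<'E'
from h import *
x,_=fit(np.load("D1.npy"))
calm(x,9.2583,.36)
D=sample(20,.02,"sx");np.save("D2.npy",D);print(D[:,[0,1,2]].round(3).tolist());print(fit(D),fit(D,x[3]),arm.read_opening(),arm.read_ft_force())
E
```

```text
A 0.3051046040182323 D 0.21009835902879817 T 1.0418299354536777 start 11.7167 want 11.716523400616579 end 12.9083 dur 1.191600000000001 pos 0.35971258236359344
[[12.908, 0.053, 0.029], [12.975, 0.048, 0.028], [13.042, 0.043, 0.023], [13.108, 0.034, 0.014], [13.175, 0.02, 0.0], [13.242, 0.006, -0.014], [13.308, -0.008, -0.028], [13.375, -0.022, -0.041], [13.442, -0.026, -0.046], [13.508, -0.035, -0.055], [13.575, -0.041, -0.056], [13.642, -0.036, -0.056], [13.708, -0.031, -0.046], [13.775, -0.021, -0.041], [13.842, -0.008, -0.028], [13.908, 0.006, -0.014], [13.975, 0.02, 0.0], [14.042, 0.029, 0.014], [14.108, 0.043, 0.023], [14.175, 0.052, 0.028]]
(array([ 4.45924171e-02, -8.43836977e-04, -3.09192018e-03,  4.67374692e+00]), np.float64(0.001112945013371349)) (array([ 4.41949637e-02,  1.60611631e-03, -3.86084859e-03,  4.75619870e+00]), np.float64(0.0011918413423988592)) 0.2967329129640021 [5.38927621 0.1506612  2.156647  ]
```

Swing is down to 0.044 rad with no noticeable lag. The remaining 18 mm move can take out the rest.

```bash
python3 - <<'E'
from h import *
D=np.load("D2.npy");x,_=fit(D,4.756)
calm(x,D[0,0],.3784,T=.45)
D=sample(20,.02);np.save("D3.npy",D);print(fit(D,4.756))
cv2.imwrite("pics/top3.png",snapshot("top"));cv2.imwrite("pics/side3.png",snapshot("side"));print(arm.read_time(),arm.read_ft_force())
E
python3 -c "
import cv2,numpy as np;a=cv2.imread('pics/top3.png')[110:260,80:340];b=cv2.imread('pics/side3.png')[80:280,140:340]
cv2.imwrite('pics/c3.png',np.hstack([cv2.resize(a,(450,300)),cv2.resize(b,(300,300))]))"
```

```text
A 0.04422542689722446 D 0.018985570207027014 T 0.45 start 15.3333 want 15.333165772712002 end 15.9167 dur 0.583400000000001 pos 0.37793669535656677
(array([-4.26229604e-03, -7.96269440e-04, -3.16090127e-03,  4.75610000e+00]), np.float64(0.0011965810979067107))
17.35 [4.76908924 0.0300675  1.6564157 ]
```

View pics/c3.png

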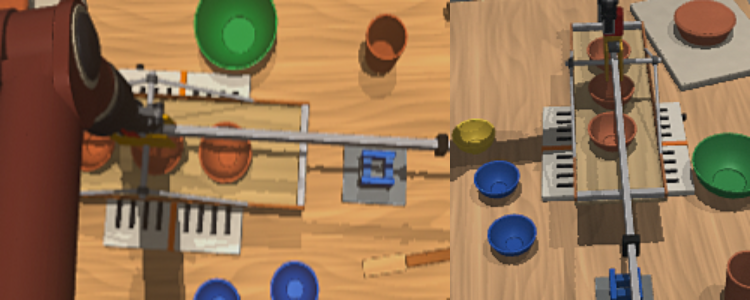

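The crop shows the tray over the plate with all three bowls in place. Its dock-side end bar is at top pixel about (256,187), and the stripe is visible on both sides. Swing is 0.004 rad. I'll check the centring from that bar.

```bash
python3 - <<'E'
from h import *
T=pose("top");b=cv2.imread("pics/top3.png")
h=cv2.cvtColor(b,cv2.COLOR_BGR2HSV);c=[]
for r in list(range(164,171))+list(range(182,212)):
    m=[k for k in range(246,268) if h[r,k,1]<60 and h[r,k,2]>90]
    if 2<=len(m)<=8:c.append(plane(T,(np.mean(m),r),.140)@U)
print(len(c),"bar u",np.median(c),np.std(c),"-> mid if bar centre at -0.247:",np.median(c)+.247,"plate u",DM@U,"TCP u",arm.read_tool_pos()@U)
o=np.argwhere(orange(b)&(np.indices(b.shape[:2])[1]>165)&(np.indices(b.shape[:2])[1]<200)&(np.indices(b.shape[:2])[0]<245)&(np.indices(b.shape[:2])[0]>140))
q=np.array([plane(T,p[::-1],.018)@U for p in o]);print("stripe u now",np.median(q),len(q))
E
```

```text
37 bar u 0.0042735234286260596 0.0008735139279774285 -> mid if bar centre at -0.247: 0.2512735234286261 plate u 0.24604353066150175 TCP u 0.24545450699675192
stripe u now 0.24556444527778248 27
```

The tray is centred within about 5 mm of the 25 mm allowed. Hold, release, retreat upwards, check.

```bash
python3 - <<'E'
from h import *
arm.pause(5.5)
arm.move_gripper(.75)
p=np.array(arm.read_tool_pos());print(arm.read_time(),arm.read_opening(),arm.read_ft_force())
arm.line_to([p[0],p[1],.383+.09],velocity=.06,ori=Q)
D=sample(20,.02,"sz");print(D[:,1:3].round(3).T.tolist())
arm.pause(5);print(arm.read_time(),arm.read_ft_force())
w=snapshot("wrist");cv2.imwrite("pics/w4.png",w)
E
```

```text
23.3083 0.751527674309466 [-0.39806659  0.46236035  0.00125108]
[[-0.014, -0.021, -0.022, -0.021, -0.022, -0.021, -0.021, -0.022, -0.015, -0.015, -0.015, -0.014, -0.015, -0.008, -0.008, -0.015, -0.022, -0.022, -0.021, -0.022], [-0.003, -0.002, -0.009, -0.008, -0.008, -0.0, -0.007, -0.0, -0.0, -0.001, -0.0, 0.0, -0.0, -0.001, -0.001, 0.006, -0.001, -0.0, 0.0, -0.0]]
31.2833 [-0.68777326  0.1116016   1.02231653]
```

View pics/w4.png

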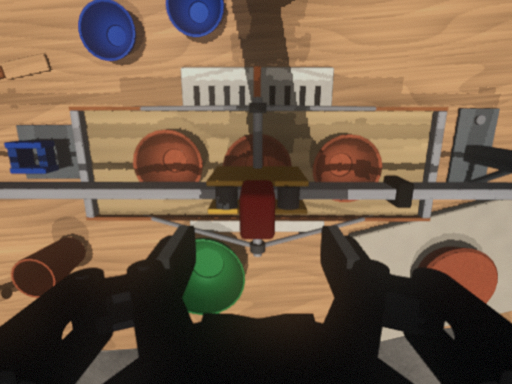

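The wrist view shows the fingers clear of the handle. The stripe at (257,88) lines up with the tray's middle rod at (258,105), the three bowls stand in place, and the tray hangs still.

```bash
python3 -c "
from station import *
print(ticket.finish_job())"
```

```text
the job is handed in; nothing more can be done
None
```

The job is handed in, with no verdict returned: the tray hangs still (swing about 0.01 rad) within about 5 mm of the plate's middle, all three bowls stand in place, and the handle was released after a hold of over 5 s, with about 31 s of the 58 s used.

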